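# Set the fingerboard on the planing rest and lock the depth stop

### The arm

A 6-joint arm with a two-finger parallel gripper is mounted at the origin on a cart in front of the work surface, level with it; the furniture and walls round the work are solid. World frame = base frame: x ahead of the robot, y to its left, z up, the work surface at z = 0. Lengths are in m, angles in rad, forces in N, time in s.
With the tool pointing down it reaches from about 0.3 to 0.75 m from the base axis. Payload 8.5 kg.
Tool frame: the origin (TCP) lies midway between the tips of the shut fingers; the grasp point (between the pads) lies 19 mm behind it; z points along the fingers, y is the line along which they close (so a half turn about z gives the same grasp; the last joint's range is limited). The gripper opens to 85 mm and grips with 20 to 120 N. Pads are 22 mm wide; open, the fingers measure 114 mm over their backs; the gripper's body (76 mm by 85 mm) begins 54 mm behind the grasp point. The pads swing forward as they close: fully open they stand 13 mm farther back than shut.
Start: joints at [1.017, 0.381, 1.297, -0, 1.464, -0.215], TCP at [0.183, 0.519, 0.231] pointing down, gripper open.
Joint ranges: [-3.11, 3.11], [-0.89, 2.33], [0.22, 2.48], [-1.42, 4.56], [0.17, 2.85], [-2.88, 2.88]. Speed limits (rad/s): [2.39, 2.39, 3.14, 3.14, 3.14, 3.14].

### API

Orientations are given as a 3x3 rotation matrix whose columns are the frame's x, y, z axes.
In Python, from cell import manip, cams gives the robot as it stands. Calls block until the motion is done:
- manip.move_ptp(position, orientation): joint-space move of the TCP to a pose.
- manip.line_to(position, frame=None, velocity=0.15, guard=None): straight line of the TCP; frame=None keeps the orientation; velocity is the mean speed in m/s. With guard (N) it stops when the force on the tool has changed by that much, and returns True; else False.
- manip.set_joints(angles): joint-space move.
- manip.set_gripper(opening, force=None): finger opening in m; force is the grip in N (None keeps the last); returns when the fingers have stopped.
- manip.hold(seconds).
- manip.inverse_kinematics(position, orientation): joint angles nearest the present ones, or None.
- cams.grab_frame(name): name is "scene" or "top" or "wrist"; returns the picture (384x512x3 uint8, red, green, blue); there is no depth.
- cams.camera_params(name): a dict with "vfov" (degrees; the focal length in pixels is half the picture's height over the tangent of half this angle, whatever the lens; pixels are square), "cx", "cy" (the principal point, pixels), "R" (3x3) and "t" (3): a world point X has camera coordinates R X + t. Camera axes: x right, y down, z forward; pixel columns grow to the right and rows downward; lengths in m; the calibration is good to about 2 mm. A picture is of the moment at which its call begins: read the wrist's pose just before it. camera_params takes no time and is no camera call; for the wrist camera it gives the pose at the moment of the call.
A pose or a line that the arm cannot do raises manip.PlanningError and nothing moves.
- manip.finish_job(): hands the job in; it is judged then, once.
Readings, each from a call of its own:
- manip.current_time_s(): time.
- manip.current_joint_pos(): joint angles.
- manip.current_qvel(): joint speeds.
- manip.current_joint_torque(): joint torques, N m.
- manip.current_tool_pos(): TCP position.
- manip.current_tcp_rot(): TCP orientation.
- manip.current_force(): force on the tool from outside, world axes, zero at the start.
- manip.current_ft_torque(): the same for the moment, N m.
- manip.current_opening(): finger opening in m.
- manip.current_finger_force(): force on a finger pad.
Only numpy, scipy, OpenCV 4.12 (cv2) and the standard library are available. Lean on these libraries where they do the work, as an engineer would, in place of code of your own. Each camera call takes 0.05 s, during which the arm holds its last target. There are 200 camera calls.

### The job

Get the black fingerboard ready for planing: lay it along the narrow sloping rail of the planing rest, centred and flat on it, with its wide end snug against the brass toe at the low end, and let go of it. Then gently lower the depth stop by its black knob until its ball end bears on the fingerboard, and after that swing the red-handled lever fully round to lock the stop; leave the other things on the bench where they are.

Things in the scene. Friction and masses are not known exactly. Their poses are not given: they have to be found in the camera images.
- board_center (a point): Centre (half-way up) of the fingerboard: a loose black ebony strip, flat on both sides, 270 mm long, 9 mm thick, about 0.06 kg. Its width tapers from 43 mm (wide end) to 24 mm (narrow end), 33 mm here; jaws closed on it can swing it by up to 2 degrees. x axis from the wide to the narrow end, y across, z out of its upper face. It starts flat on the bench, wide end roughly towards the robot.
- board_wide_end (a point): Middle of the wide end of the fingerboard, on its underside (135 mm along -x from board_center, 4.5 mm below it). Axes as board_center.
- board_narrow_end (a point): Middle of the narrow end of the fingerboard, on its underside (135 mm along +x from board_center). Axes as board_center.
- rest: Planing rest, fixed: plywood base 335 x 100 x 14 mm. Origin on the bench top; x axis level, towards the rail's high end, y left, z up. At x = 158 mm stands a 22 mm thick column; its grey arm reaches back over the rail from x = 174 to 84 mm, 30 mm wide, 195 to 220 mm above the bench (a lug at its right, to y = -58 mm). The fingerboard's narrow end goes under this arm.
- rail: Sloping cork-faced rail of the rest, 24 mm wide, 275 mm long, 18 degrees; a fingerboard laid on it stays where it is. Origin at its low end, mid-width, where its top face meets the brass toe, 125 mm along -x from the rest's origin, 55 mm up. x axis up the slope, y left across it, z square out of its top face. The toe's face is at x = 0; the toe stands 7 mm proud, 30 mm wide.
- stop_tip (a point): Centre of the ball end (radius 5 mm) of the depth stop: an upright steel rod, 8 mm thick, through the grey arm, on the rail's middle line, 103 mm along +x from the rest's origin, with a round black knob on top.
- stop_knob (a point): Centre of the flat top of the black knob (24 mm across, 16 mm high) of the depth stop, 105 mm above stop_tip.
- depth_stop (a joint): How far the depth stop is pushed down, m: 0 fully up, at most 0.056, straight down. It moves against about 3 N of friction and stays where it is left. It meets a seated fingerboard at about 0.045.
- lever_peg (a point): Centre of the upright red handle (12 mm thick, 36 mm tall) at the end of the locking lever, 55 mm from lever_pivot; half-way up its free part, with about 14 mm above this point and 18 mm of handle below it, down to the lever's arm.
- lever_pivot (a point): Point on the upright axis of the locking lever at the height of lever_peg, on the right side of the grey arm: 103 mm along +x and 45 mm along -y from the rest's origin.
- lock_lever (a joint): Angle of the locking lever, rad. At 0 it points right (from the pivot along -y of the rest, turned 10 degrees towards +x); it is unlocked near 0 and fully locked at 1.4, its end stop (pointing back down the slope, roughly -x). It grows as it turns clockwise seen from above; about 1.5 N at the handle turns it, and it stays where it is left.
- thumb_plane_1: Bystander: small brass finger plane, 25 x 50 x 30 mm, origin under its centre.
- spool_clamp_1: Bystander: wooden spool clamp standing upright, 30 mm thick, 85 mm tall, origin under its centre.
- spool_clamp_2: Bystander: another spool clamp, 30 mm thick, 85 mm tall, origin under its centre.
- wax_block: Bystander: yellow wax block, 35 x 60 x 22 mm, origin under its centre.
- rosin: Bystander: rosin cake on a wood block, 30 x 65 x 24 mm, origin under its centre.

How it is judged:
By the outcome, as a careful person would: the job done as asked, in the order asked, and still so for the second after the job is handed in, with the robot touching nothing.
It also fails if it takes over 72 s, if anything falls off the work surface, if the arm or the gripper's body presses on something with over 40 N, if the wrist force passes 120 N, or if a joint passes its speed limit or range.

## Working session

There is one attempt and no reset: what is moved stays moved. The work goes in short steps, each a Python script; the robot and the scene stay as the last script left them, time stands still between calls to the robot, and variables do not carry over. Pictures are saved under pics/ and viewed, at most 10 in all, crops included, and the job is handed in when it is done.

```bash
ls; mkdir -p pics
python3 - <<'E'
from cell import manip,cams
import cv2,numpy as np
np.set_printoptions(precision=4,suppress=True)
for n in ["scene","top"]:
    f=cams.grab_frame(n); cv2.imwrite(f"pics/{n}0.png",cv2.resize(f[:,:,::-1],(800,600),interpolation=cv2.INTER_CUBIC))
    cv2.imwrite(f"pics/raw_{n}0.png",f[:,:,::-1])
for n in ["scene","top","wrist"]:
    p=cams.camera_params(n); print(n,p, "C",-p["R"].T@p["t"])
print(manip.current_time_s(),manip.current_tcp_rot())
E
```

```text
pics
scene {'vfov': 47.40734582545777, 'cx': 250.94885995302255, 'cy': 193.1814392559363, 'R': array([[ 0.7101, -0.704 ,  0.0074],
       [-0.3922, -0.4042, -0.8263],
       [ 0.5847,  0.5839, -0.5632]]), 't': array([-0.4313,  0.3095,  1.2607])} C [-0.3095 -0.9147  0.9689]
top {'vfov': 45.21491837272797, 'cx': 254.05413086528722, 'cy': 185.20479425787968, 'R': array([[ 0.0123, -0.9999, -0.0037],
       [-0.9945, -0.0118, -0.1038],
       [ 0.1037,  0.005 , -0.9946]]), 't': array([-0.0864,  0.537 ,  1.6441])} C [ 0.3645 -0.0882  1.6906]
wrist {'vfov': 69.31145875711437, 'cx': 256.8106815235866, 'cy': 193.24322666214482, 'R': array([[ 0.3328,  0.943 , -0.0007],
       [ 0.9114, -0.3215,  0.257 ],
       [ 0.2421, -0.0861, -0.9664]]), 't': array([-0.5493, -0.0332,  0.3785])} C [0.1214 0.5399 0.374 ]
0.1 [[-0.9432  0.3323 -0.0007]
 [ 0.3323  0.9432 -0.0011]
 [ 0.0003 -0.0012 -1.    ]]
```

View pics/scene0.png

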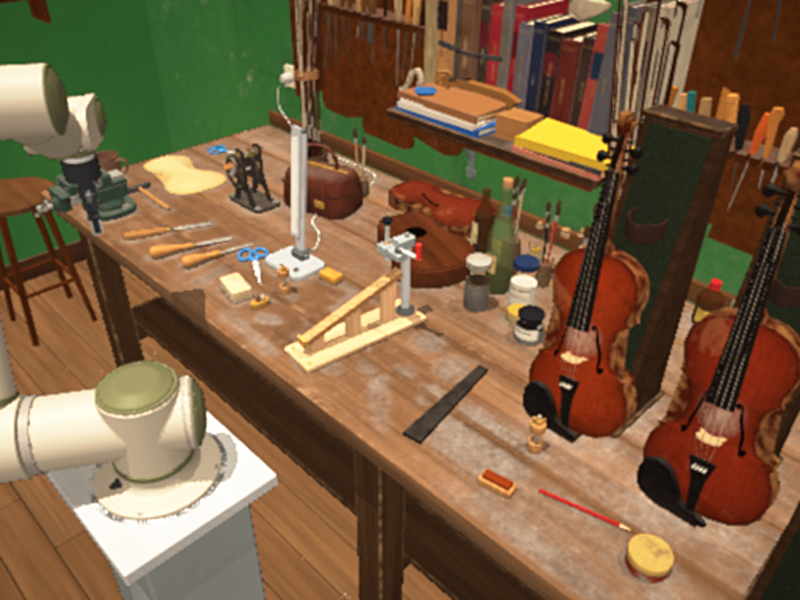

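View pics/top0.png

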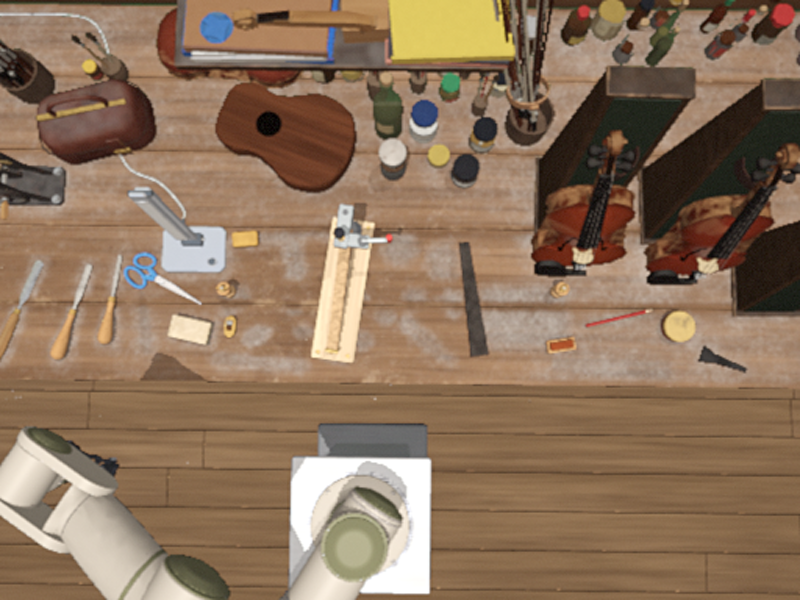

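The scene view shows the rest at about (355,335) and the board from (485,370) to (415,437). In the top view the board runs from its narrow end (464,243) to its wide end (479,355). The base corners are (332,217), (374,219), (354,360) and (312,357), the knob is at (340,234) and the red peg at (390,239).

```bash
cat > h.py <<'E'
from cell import manip,cams
import cv2,numpy as np,json,os
np.set_printoptions(precision=4,suppress=True)
def K(p):
    f=192/np.tan(np.radians(p["vfov"]/2)); return f
def ray(p,uv):
    uv=np.atleast_2d(uv).astype(float); f=K(p)
    d=np.c_[(uv[:,0]-p["cx"])/f,(uv[:,1]-p["cy"])/f,np.ones(len(uv))]@p["R"]
    return -p["R"].T@p["t"],d
def onz(p,uv,z):
    C,d=ray(p,uv); return C+d*((z-C[2])/d[:,2])[:,None]
def proj(p,X):
    c=np.atleast_2d(X)@p["R"].T+p["t"]; f=K(p)
    return np.c_[p["cx"]+f*c[:,0]/c[:,2],p["cy"]+f*c[:,1]/c[:,2]]
def tri(obs):  # list of (p,uv)
    A=np.zeros((3,3));b=np.zeros(3)
    for p,uv in obs:
        C,d=ray(p,uv);d=d[0]/np.linalg.norm(d[0]);M=np.eye(3)-np.outer(d,d);A+=M;b+=M@C
    X=np.linalg.solve(A,b); return X,[np.linalg.norm(proj(p,X)[0]-uv) for p,uv in obs]
def snap(name,tag):
    p=cams.camera_params(name);f=cams.grab_frame(name)
    cv2.imwrite(f"pics/raw_{tag}.png",f[:,:,::-1])
    json.dump({k:np.asarray(v).tolist() for k,v in p.items()},open(f"pics/{tag}.json","w"))
    return p,f
def load(tag):
    p={k:np.array(v) for k,v in json.load(open(f"pics/{tag}.json")).items()}
    return p,cv2.imread(f"pics/raw_{tag}.png")[:,:,::-1]
def down(yaw):  # tool z down, tool y (closing line) at world angle yaw
    y=np.array([np.cos(yaw),np.sin(yaw),0]);z=np.array([0,0,-1.]);return np.c_[np.cross(y,z),y,z]
E
python3 - <<'E'
from h import *
p=cams.camera_params("top"); s=.64
print("board",onz(p,np.array([[464,243],[479,355]])*s,.009))
b=onz(p,np.array([[332,217],[374,219],[354,360],[312,357]])*s,.014);print(b,b.mean(0))
print("knob",onz(p,np.array([[340,234]])*s,.25),"peg",onz(p,np.array([[390,239]])*s,.22))
print("byst",onz(p,np.array([[244,239],[227,288],[230,327],[190,329],[561,289],[562,345]])*s,.02))
# candidate views
q=manip.current_joint_pos()
print(np.array(q),manip.current_tcp_rot(),manip.current_tool_pos())
for pos,yaw in [((.45,-.2,.3),np.pi/2),((.45,-.2,.3),-np.pi/2),((.4,.05,.4),np.pi/2),((.4,.05,.4),-np.pi/2)]:
    print(pos,yaw,manip.inverse_kinematics(pos,down(yaw)))
E
```

```text
board [[ 0.652  -0.2368  0.009 ]
 [ 0.3889 -0.2723  0.009 ]]
[[ 0.7097  0.076   0.014 ]
 [ 0.7061 -0.0235  0.014 ]
 [ 0.3738  0.0177  0.014 ]
 [ 0.3795  0.1152  0.014 ]] [0.5423 0.0463 0.014 ]
knob [[0.6263 0.0359 0.25  ]] peg [[ 0.6225 -0.0652  0.22  ]]
byst [[ 0.6536  0.2811  0.02  ]
 [ 0.5373  0.3169  0.02  ]
 [ 0.4464  0.3065  0.02  ]
 [ 0.4407  0.3993  0.02  ]
 [ 0.5443 -0.462   0.02  ]
 [ 0.4141 -0.4628  0.02  ]]
[ 1.0167  0.3811  1.2982  0.      1.4636 -0.2153] [[-0.9432  0.3323 -0.0007]
 [ 0.3323  0.9432 -0.0011]
 [ 0.0003 -0.0012 -1.    ]] [0.1827 0.5185 0.2308]
(0.45, -0.2, 0.3) 1.5707963267948966 [-0.6592  0.2352  1.3127 -0.      1.5938 -2.23  ]
(0.45, -0.2, 0.3) -1.5707963267948966 [-0.6592  0.2352  1.3127 -0.      1.5938  0.9116]
(0.4, 0.05, 0.4) 1.5707963267948966 [-0.1714  0.0375  1.2732 -0.      1.8309 -1.7422]
(0.4, 0.05, 0.4) -1.5707963267948966 [-0.1714  0.0375  1.2732 -0.      1.8309  1.3994]
```

Run:
```python
from h import *
for i,pos in enumerate([(.42,-.22,.25),(.45,-.08,.38),(.45,.12,.40)]):
    manip.move_ptp(pos,down(np.pi/2)); manip.hold(.2)
    snap("wrist",f"w{i}"); print(manip.current_time_s())
ims=[cv2.resize(load(f"w{i}")[1][:,:,::-1],(800,600),interpolation=cv2.INTER_CUBIC) for i in range(3)]
for i,m in enumerate(ims): cv2.imwrite(f"pics/w{i}_big.png",m)
```

```text
3.0833
4.125
5.1917
```

View pics/w1_big.png

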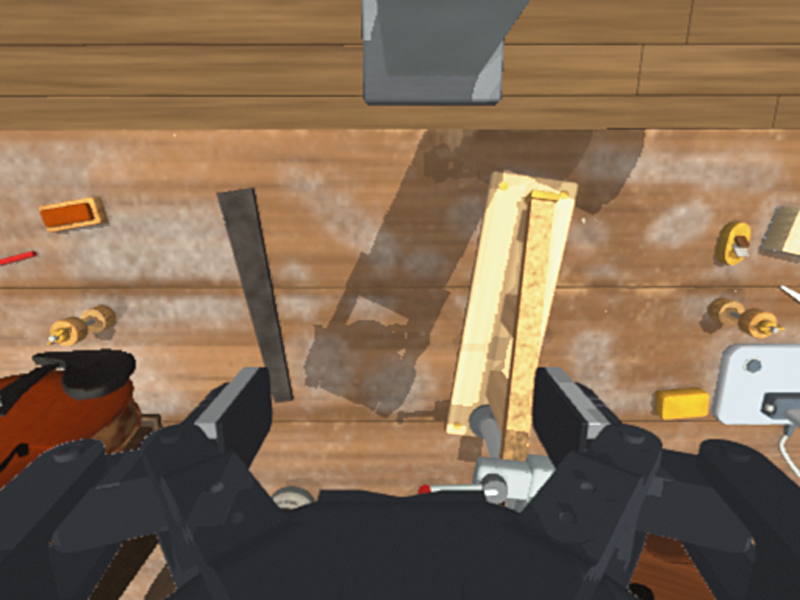

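View pics/w2_big.png

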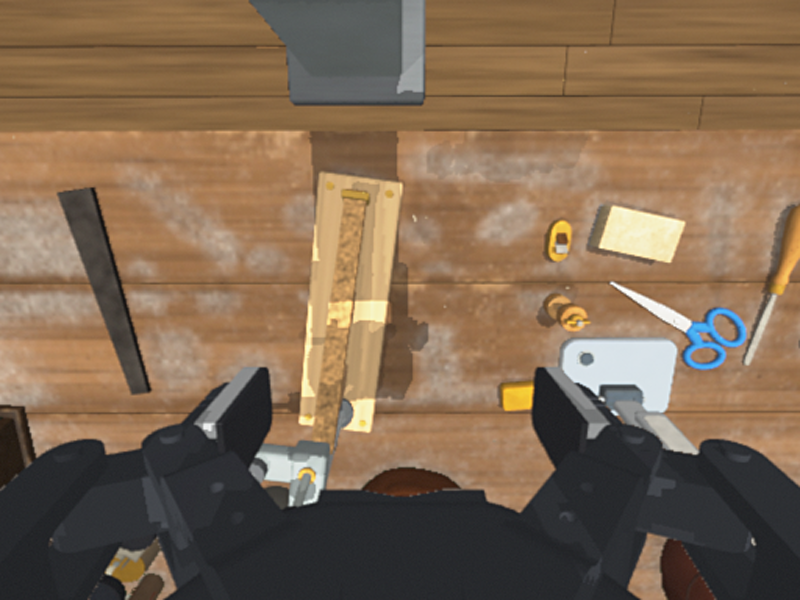

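w1 shows the board's wide end at (218–254,190) and its narrow end at (276–292,401). The rest's brass toe is at (543,195), the arm at (510,478) and the peg at (424,490). In w2 the toe is at (355,195) and the base's far corners are (300,426) and (372,432). I'll fit the board by segmentation and view zooms of the rest.

Run:
```python
from h import *
for t in ["w0","w1","w2"]:
    p,f=load(t); hsv=cv2.cvtColor(f.astype(np.uint8),cv2.COLOR_RGB2HSV)
    m=((f.max(2)<75)&(hsv[:,:,1]<110)).astype(np.uint8)
    m=cv2.morphologyEx(m,cv2.MORPH_OPEN,np.ones((3,3)))
    pred=proj(p,[[.52,-.2545,.009]])[0]
    n,l,st,c=cv2.connectedComponentsWithStats(m,connectivity=4)
    k=l[int(round(pred[1])),int(round(pred[0]))]; print(t,pred,k,st[k])
    if k==0: continue
    ys,xs=np.nonzero(l==k)
    hull=cv2.convexHull(np.c_[xs,ys].astype(np.int32))
    q=cv2.approxPolyN(hull,4)[0] if hasattr(cv2,"approxPolyN") else cv2.boxPoints(cv2.minAreaRect(hull))
    X=onz(p,q,.009);print(q.tolist());print(X[:,:2]); print([np.linalg.norm(X[i]-X[(i+1)%4]) for i in range(4)])
def crop(t,x,y,w=80,h=60,s=5): 
    _,f=load(t); return cv2.resize(f[y:y+h,x:x+w,::-1],(w*s,h*s),interpolation=cv2.INTER_CUBIC)
a=np.vstack([np.hstack([crop("w1",300,100),crop("w2",195,100)]),np.hstack([crop("w1",260,262),crop("w2",155,255)])])
cv2.imwrite("pics/zoom1.png",a)
```

```text
w0 [233.5421 233.7901] 1 [ 217  183   35  112 2138]
[[237, 297], [216, 204], [239, 179], [252, 287]]
[[ 0.6282 -0.2513]
 [ 0.4736 -0.2789]
 [ 0.4367 -0.245 ]
 [ 0.6101 -0.2274]]
[np.float64(0.1570296721319718), np.float64(0.05009357487435982), np.float64(0.17432979454469427), np.float64(0.02997828631892721)]
w1 [165.8496 193.1099] 0 [     0      0    512    384 150389]
w2 [ 68.6558 190.1488] 4 [ 56 160  29  67 757]
[[76, 228], [54, 168], [70, 154], [88, 220]]
[[ 0.6003 -0.2536]
 [ 0.4756 -0.2751]
 [ 0.4486 -0.2393]
 [ 0.5829 -0.2261]]
[np.float64(0.1265921568664019), np.float64(0.04484989577507751), np.float64(0.13500725055502583), np.float64(0.03249552623694462)]
```

View pics/zoom1.png

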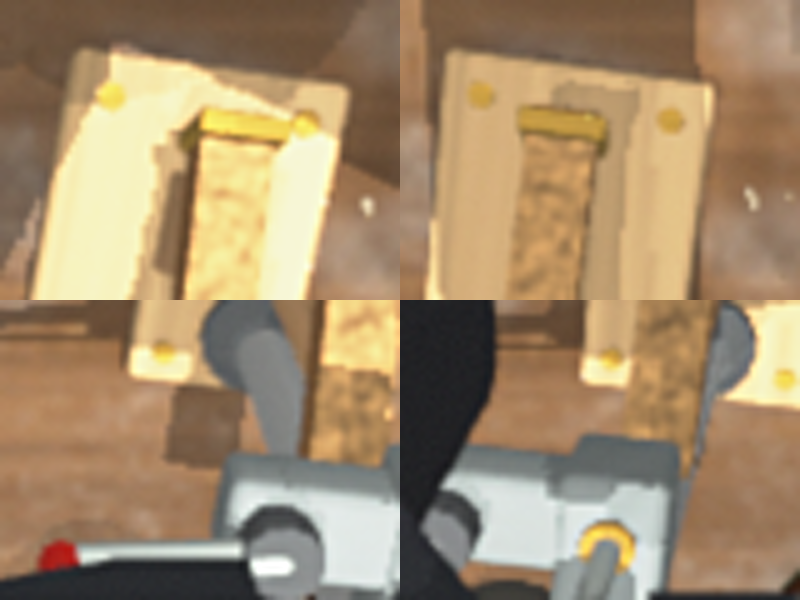

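```bash
cat > fit.py <<'E'
from h import *
from scipy.optimize import least_squares
def pose(v): 
    c,s=np.cos(v[2]),np.sin(v[2]); return np.array([[c,-s,0],[s,c,0],[0,0,1]]),np.array([v[0],v[1],v[3]])
def fit(obs,x0):
    def r(v):
        R,t=pose(v); return np.concatenate([(proj(p,R@np.array(X)+t)[0]-uv) for p,X,uv in obs])
    s=least_squares(r,x0,loss="soft_l1"); cov=np.linalg.inv(s.jac.T@s.jac); return s.x,r(s.x).reshape(-1,2),np.sqrt(np.diag(cov))
E
python3 - <<'E'
from fit import *
P={t:load(t)[0] for t in["w1","w2"]}
P["top"]={k:np.asarray(v) for k,v in cams.camera_params("top").items()}
off={"w1":[(300,100),(0,0)],"w2":[(195,100),(400,0)],"w1f":[(260,262),(0,300)],"w2f":[(155,255),(400,300)]}
def z(t,u,v): 
    o,s=off[t]; return np.array([o[0]+(u-s[0]+.5)/5-.5,o[1]+(v-s[1]+.5)/5-.5])
big=lambda u,v:np.array([(u+.5)*.64-.5,(v+.5)*.64-.5])
ext=lambda x,y:[x,y,.014]
O=[]
for sx in(-1,):pass
# base x extent unknown: first determine from corners with centre assumption
L=.335/2
O=[("w1",ext(-L,-.05),z("w1",80,43)),("w1",ext(-L,.05),z("w1",352,86)),("w2",ext(-L,-.05),z("w2",447,48)),("w2",ext(-L,.05),z("w2",714,86)),
("w1",ext(L,-.05),z("w1f",127,378)),("w2",ext(L,-.05),z("w2f",580,383)),("w2",ext(L,.05),big(372,432)),
("top",ext(L,.05),big(332,217)),("top",ext(L,-.05),big(374,219)),("top",ext(-L,-.05),big(354,360)),("top",ext(-L,.05),big(312,357))]
x,r,sd=fit([(P[a],b,c) for a,b,c in O],[.542,.046,-.122,0]);print("rest",x,sd);print(r)
R,t=pose([x[0],x[1],x[2],0])
def inrest(X): return R.T@(X-t)
for n,a,b in [("toe backL",z("w1",205,108),z("w2",520,105)),("toe backR",z("w1",293,122),z("w2",606,118)),("cork L",z("w1",197,145),z("w2",523,138)),("cork R",z("w1",272,150),z("w2",597,150)),("peg?lug",z("w1f",230,462),z("w2f",455-40,450))]:
    X,e=tri([(P["w1"],a),(P["w2"],b)]);print(n,inrest(X),e)
w=[.0215,.012]
O=[("w1",(-.135,-.0215,0),(218,192)),("w1",(-.135,.0215,0),(254,187)),("w1",(.135,-.012,0),(276,402)),("w1",(.135,.012,0),(293,400)),
("w2",(-.135,-.0215,0),(58,192)),("w2",(-.135,.0215,0),(94,187)),("w2",(.135,-.012,0),(131,394)),("w2",(.135,.012,0),(150,391))]
x,r,sd=fit([(P[a],b,big(*c)) for a,b,c in O],[.52,-.254,.134,.009]);print("board top",x,sd);print(r)
E
```

```text
rest [ 0.5398  0.0489 -0.132  -0.0026] [0.0008 0.0008 0.0045 0.0022]
[[-0.9823  0.9806]
 [ 0.0939  0.0037]
 [-0.4193  0.0288]
 [ 0.2821 -0.2696]
 [ 0.0985 -0.2244]
 [ 0.4334  0.1114]
 [-0.4196  0.3537]
 [ 0.1319 -0.3827]
 [-0.0342  2.1416]
 [-0.8265  2.0103]
 [-1.192  -0.0518]]
toe backL [-0.1518 -0.0145  0.0597] [np.float64(0.09804473536769463), np.float64(0.09375766581624367)]
toe backR [-0.1513  0.0147  0.0595] [np.float64(0.13724450590730117), np.float64(0.13108172083484404)]
cork L [-0.1405 -0.0131  0.0542] [np.float64(0.3565531678239046), np.float64(0.3413485995982735)]
cork R [-0.141   0.0122  0.0531] [np.float64(0.39980986631490345), np.float64(0.3824344510470074)]
peg?lug [ 0.0725 -0.0578  0.2068] [np.float64(0.02861819691273133), np.float64(0.027180753379889153)]
board top [ 0.5208 -0.2529  0.1343  0.0058] [0.0008 0.0014 0.0059 0.0024]
[[-0.1313  0.1667]
 [ 0.2145  0.0065]
 [-0.6169 -0.0232]
 [ 0.0271 -0.2039]
 [ 0.3673 -0.2248]
 [-0.4946 -0.268 ]
 [ 0.9962  0.0719]
 [-0.1737  0.5767]]
```

The lateral fit is consistent: the toe is centred on the base and its height matches. The toe and the arm edge both put the rest origin about 13 mm toward the low end from the base centre. Board height and position are also plausible, so I'll grasp it now.

Run:
```python
from h import *
yb=.1343; c=np.array([.5208,-.2529]); g=c-.012*np.array([np.cos(yb),np.sin(yb)])
D=down(np.pi/2+yb)
manip.set_gripper(.05,30)
manip.move_ptp([*g,.10],D); 
manip.line_to([*g,.02],velocity=.12)
print("guard",manip.line_to([*g,.0005],velocity=.03,guard=5),manip.current_tool_pos(),manip.current_force())
manip.set_gripper(.02,30); print(manip.current_opening(),manip.current_finger_force(),manip.current_force(),manip.current_tool_pos())
manip.line_to([*g,.12],velocity=.12); manip.hold(.2)
print(manip.current_opening(),manip.current_finger_force(),manip.current_force(),manip.current_tool_pos(),manip.current_time_s())
p,f=snap("wrist","w3"); T=np.array(manip.current_tool_pos()); R=np.array(manip.current_tcp_rot())
json.dump([T.tolist(),R.tolist()],open("pics/w3_tcp.json","w"))
cv2.imwrite("pics/w3_big.png",cv2.resize(f[:,:,::-1],(800,600),interpolation=cv2.INTER_CUBIC))
```

```text
guard False [ 0.509  -0.2546  0.0005] [-0.6338 -0.5907 -1.2002]
0.03344182729890313 30.206277343968395 [-0.6696  0.5082  4.4824] [ 0.509  -0.2546  0.0009]
0.03358787634839458 29.864183911849977 [ 0.0775  0.1372 -0.129 ] [ 0.5088 -0.2544  0.1195] 10.6417
```

View pics/w3_big.png

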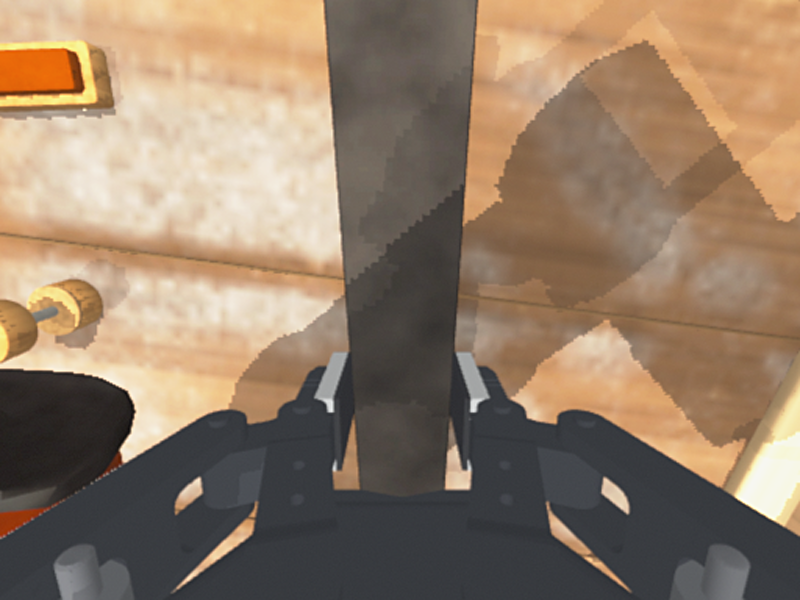

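The board is held centrally, with edges running (325,0)→(355,430) and (477,0)→(450,430); its wide end is out of view. I'll measure its in-hand angle, offset and along-axis position from these edges.

Run:
```python
from h import *
p,f=load("w3"); T,R=map(np.array,json.load(open("pics/w3_tcp.json")))
g=cv2.cvtColor(f.astype(np.uint8),cv2.COLOR_RGB2GRAY).astype(float)
sat=f.max(2).astype(float)-f.min(2)   # board is grey, bench is brown
E={0:[],1:[]}
for y in range(4,215,3):
    for k,u0 in ((0,(325+30*y/.64/430)*.64),(1,(477-27*y/.64/430)*.64)):
        xs=np.arange(int(u0)-7,int(u0)+8); s=cv2.GaussianBlur(sat,(0,0),.8)[y,xs]; d=np.abs(np.gradient(s)); i=d[1:-1].argmax()+1
        den=d[i-1]-2*d[i]+d[i+1]; E[k].append([xs[i]+(.5*(d[i-1]-d[i+1])/den if den else 0),y])
n=R[:,2]; P0=T-.008*n
L=[]
for k in(0,1):
    C,d=ray(p,np.array(E[k])); X=C+d*(((P0-C)@n)/(d@n))[:,None]; q=(X-T)@R
    w=np.polyfit(q[:,0],q[:,1],1)
    for _ in range(5):
        res=q[:,1]-np.polyval(w,q[:,0]); m=np.abs(res)<max(.0008,1.5*np.median(np.abs(res))); w=np.polyfit(q[m,0],q[m,1],1)
    print(k,w,m.sum(),len(m),res[m].std(), q[:,0].min(),q[:,0].max()); L.append(w)
ws=abs(L[1]-L[0]); mid=(L[0]+L[1])/2
print("width slope",ws, "expected .0704; mid slope(rad)",mid[0],"offset at 0",mid[1])
print("board x at tcp from width:", (.0335-ws[1])/.0704)
# top/scene view of the held board
for nme in("top","scene"): 
    P,F=snap(nme,nme+"1")
    print(nme,proj(P,[T-.135*0-R[:,0]*-0.123-.008*n, T-R[:,0]*.147-.008*n]))
```

```text
0 [-0.0367 -0.0172] 71 71 7.485598594439705e-05 0.018099468833193775 0.11254317250276764
1 [0.033  0.0166] 71 71 3.940324842663459e-05 0.018069667340489315 0.11253791808017452
width slope [0.0697 0.0338] expected .0704; mid slope(rad) -0.0018923803755264458 offset at 0 -0.0003347737336585471
board x at tcp from width: -0.0042079405729906014
top [[309.9966 227.33  ]
 [299.4407 149.0048]]
scene [[263.1678 249.4807]
 [311.8207 206.1054]]
```

In hand the board is straight (0.1°) and centred to 0.3 mm. Next I check the rail's centre line at its far end, then approach along the slope under the arm.

```bash
cat >> h.py <<'E'
A=np.radians(18)
RY=-.132
Rr=np.array([[np.cos(RY),-np.sin(RY),0],[np.sin(RY),np.cos(RY),0],[0,0,1]])
O=np.array([.5398,.0489,0])+Rr@np.array([-.0135,0,0])   # rest origin
Ra=Rr@np.array([[np.cos(A),0,-np.sin(A)],[0,1,0],[np.sin(A),0,np.cos(A)]]) # rail axes
O_r=O+Rr@np.array([-.125,0,.055])
Tp=np.c_[-Ra[:,0],Ra[:,1],-Ra[:,2]]   # tool frame for placing
def rail(x,y,z): return O_r+Ra@np.array([x,y,z])
def rest(x,y,z): return O+Rr@np.array([x,y,z])
E
python3 - <<'E'
from h import *
def onrail(t,u,v,o,s):
    p,_=load(t); uv=[o[0]+(u-s[0]+.5)/5-.5,o[1]+(v-s[1]+.5)/5-.5]; C,d=ray(p,uv); d=d[0]; X=C+d*((O_r-C)@Ra[:,2])/(d@Ra[:,2]); return (X-O_r)@Ra
for a in [("w1",310,440,(260,262),(0,300)),("w1",388,440,(260,262),(0,300)),("w2",628,420,(155,255),(400,300)),("w2",695,420,(155,255),(400,300)),("w1",190,200,(300,100),(0,0)),("w1",268,200,(300,100),(0,0)),("w2",516,200,(195,100),(400,0)),("w2",587,200,(195,100),(400,0))]: print(a[0],onrail(*a))
for q in [rail(50,0,0)*0+rail(.05,0,.10),rail(.05,0,.02),rail(.14,0,.02),rail(.125,0,0)]: print(q,manip.inverse_kinematics(q,Tp))
for q,yw in [(rest(.103,0,.31),np.pi/2+RY),(rest(.103,0,.24),np.pi/2+RY),(rest(.1125,-.099,.2),RY),(rest(.1125,-.099,.2),np.pi+RY),(rest(.05,-.064,.2),np.pi/2+RY)]: print(q,manip.inverse_kinematics(q,down(yw)))
E
```

```text
w1 [ 0.2598 -0.0132 -0.    ]
w1 [0.2571 0.0117 0.    ]
w2 [ 0.2542 -0.0113 -0.    ]
w2 [ 0.2517  0.0107 -0.    ]
w1 [ 0.0169 -0.0135  0.    ]
w1 [0.0134 0.0122 0.    ]
w2 [ 0.0188 -0.0128 -0.    ]
w2 [0.0156 0.0112 0.    ]
[0.419  0.0649 0.1656] [-0.1258  0.1194  1.9298 -0.0027  0.7783 -1.563 ]
[0.4435 0.0617 0.0895] [-0.1263  0.2977  1.9954 -0.0035  0.5343 -1.5623]
[0.5284 0.0504 0.1173] [-0.1274  0.3643  1.7509 -0.0022  0.7123 -1.5648]
[0.5204 0.0515 0.0936] [-0.1273  0.3914  1.8012 -0.0025  0.6349 -1.5643]
[0.6285 0.0371 0.31  ] [-0.1287  0.494   0.8884 -0.      1.7592 -1.5675]
[0.6285 0.0371 0.24  ] [-0.1287  0.5194  1.0397 -0.      1.5825 -1.5675]
[ 0.6249 -0.0623  0.2   ] [-0.2875  0.5406  1.1173 -0.      1.4837 -0.1555]
[ 0.6249 -0.0623  0.2   ] None
[ 0.5676 -0.0193  0.2   ] [-0.2425  0.4356  1.3012 -0.      1.4048 -1.6813]
```

Run:
```python
from h import *
T=np.array(manip.current_tool_pos())
manip.line_to([T[0],T[1],.26],velocity=.3)
manip.move_ptp(rail(.045,0,.14),Tp)
manip.line_to(rail(.045,0,.02),velocity=.15)
print(manip.line_to(rail(.137,0,.02),velocity=.12,guard=5))
manip.hold(.2); print("hover",manip.current_force())
print(manip.line_to(rail(.137,0,.003),velocity=.04,guard=4),(np.array(manip.current_tool_pos())-O_r)@Ra,manip.current_force(),manip.current_time_s())
p,f=snap("wrist","w4"); _,s=snap("scene","scene2")
a=cv2.resize(f[:,:,::-1],(480,360)); b=cv2.resize(s[120:280,150:310,::-1],(320,320),interpolation=cv2.INTER_CUBIC)
c=np.zeros((360,800,3),np.uint8); c[:,:480]=a; c[:320,480:]=b; cv2.imwrite("pics/c1.png",c)
```

```text
False
hover [-0.3586 -0.0838 -1.2245]
True [ 0.1365 -0.0001  0.0024] [-1.5342  0.739   3.8243] 15.2417
```

View pics/c1.png

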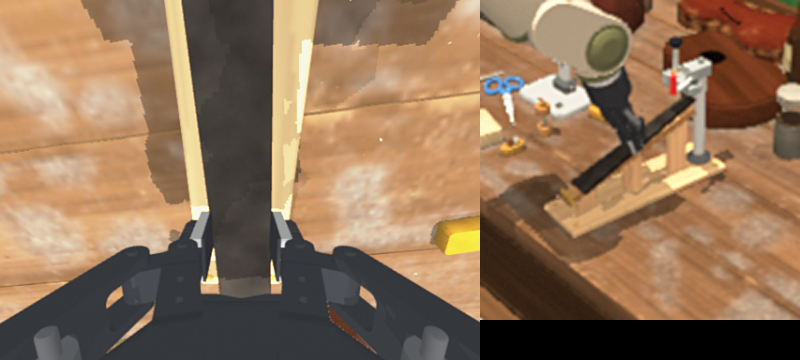

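The board is on the rail between the jaws. Contact came at z = 2.4 mm, below the toe's 7 mm, so it isn't riding on the toe. Now I slide it to the toe.

Run:
```python
from h import *
L=lambda:(np.array(manip.current_tool_pos())-O_r)@Ra
F=lambda:np.array(manip.current_force())@Ra
manip.line_to(rail(.1365,0,.0035),velocity=.02); manip.hold(.2);print(L(),F())
print(manip.line_to(rail(.112,0,.0035),velocity=.025,guard=4),L(),F())
x=L()[0]
print(manip.line_to(rail(x,0,.000),velocity=.015,guard=4),L(),F())
z=L()[2]
print(manip.line_to(rail(x-.006,0,z),velocity=.012,guard=6),L(),F(),manip.current_opening(),manip.current_time_s())
```

```text
[ 0.1364 -0.      0.0034] [-0.1849  0.2097 -1.3204]
True [ 0.1206 -0.      0.0035] [ 2.9979  0.1053 -0.4887]
True [ 0.1208 -0.      0.0021] [ 1.4905 -0.101   2.2096]
True [ 0.1208 -0.0002  0.0021] [ 1.4668 -0.639  -0.1607] 0.03219588123421678 16.9667
```

Run:
```python
from h import *
print(manip.current_opening(),manip.current_finger_force(),np.array(manip.current_force())@Ra)
p,f=snap("wrist","w5"); _,s=snap("scene","scene3"); _,t=snap("top","top3")
a=cv2.resize(f[:,:,::-1],(400,300)); b=cv2.resize(s[150:270,170:330,::-1],(400,300),interpolation=cv2.INTER_CUBIC)
d=cv2.resize(f[0:120,180:340,::-1],(400,300),interpolation=cv2.INTER_CUBIC);e=cv2.resize(t[120:240,150:310,::-1],(400,300),interpolation=cv2.INTER_CUBIC)
cv2.imwrite("pics/c2.png",np.vstack([np.hstack([a,b]),np.hstack([d,e])]))
```

```text
0.03219588123421678 59.08067349664634 [ 1.4668 -0.639  -0.1607]
```

View pics/c2.png

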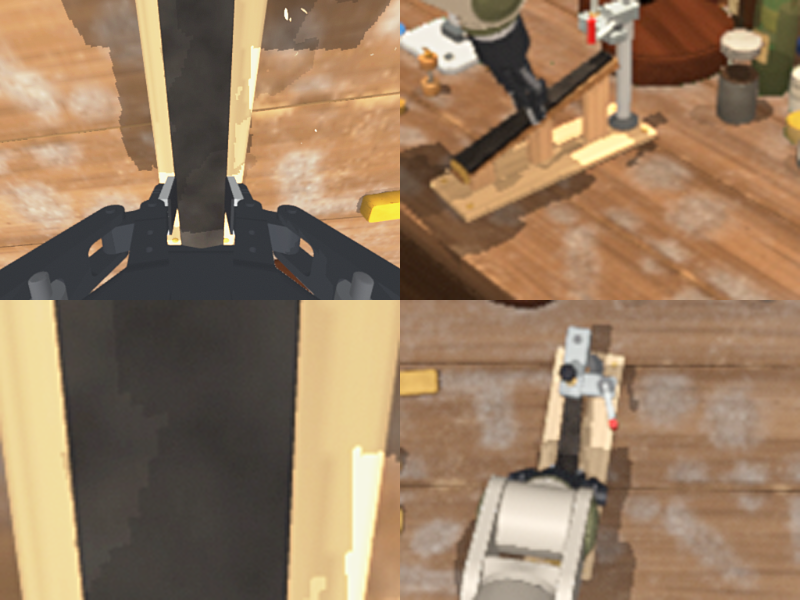

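The top view shows the lever's red peg at (613,424), no longer to the right of the arm. The board's narrow end must have caught it while swinging across, so the lever now looks locked. I'll have to unlock it before lowering the stop. First I measure the board's seating in the jaws.

```bash
cat > edges.py <<'E'
from h import *
def edges(tag,T,R,h,ul,ur,ys):
    "board edges in the tool frame; ul/ur: (u at v=0, slope) raw-pixel guesses"
    p,f=load(tag); g=cv2.GaussianBlur(f.max(2).astype(float),(0,0),.8); n=R[:,2];P0=T-h*n;L=[]
    for u0,m in(ul,ur):
        E=[]
        for y in ys:
            c=int(u0+m*y);xs=np.arange(c-7,c+8);d=np.abs(np.gradient(g[y,xs]));i=d[1:-1].argmax()+1
            den=d[i-1]-2*d[i]+d[i+1];E.append([xs[i]+(.5*(d[i-1]-d[i+1])/den if den else 0),y])
        C,d=ray(p,np.array(E));X=C+d*(((P0-C)@n)/(d@n))[:,None];q=(X-T)@R
        w=np.polyfit(q[:,0],q[:,1],1)
        for _ in range(6):
            r=q[:,1]-np.polyval(w,q[:,0]);k=np.abs(r)<max(.0006,1.5*np.median(np.abs(r)));w=np.polyfit(q[k,0],q[k,1],1)
        L.append(w);print(w,k.sum(),len(k))
    L=np.array(L);ws=abs(L[1]-L[0]);mid=L.mean(0)
    print("width",ws,"mid slope,offset",mid,"board x at tcp",(.0335-ws[1])/.0704); return mid
E
python3 - <<'E'
from edges import *
T=np.array(manip.current_tool_pos());R=np.array(manip.current_tcp_rot()); print((T-O_r)@Ra)
# raw from crop d: u=180+X*.4, v=Y*.4 (crop top-left X0,Y300)
ul=(180+55*.4,(27*.4)/120); ur=(180+300*.4,(-11*.4)/120)
edges("w5",T,R,.008,ul,ur,range(3,115,3))
P,F=load("top3"); pv=rest(.103,-.045,.215); 
b=np.array([[150+613/2.5-0,120+(424-300)/2.5]])-np.array([[160,0]])
print("peg px",b,"pos rest",[(Rr.T@(onz(P,b,z)[0]-O)) for z in(.21,.225)],"pivot px",proj(P,[pv]))
r=F[:,:,0].astype(int)-np.maximum(F[:,:,1],F[:,:,2]).astype(int); ys,xs=np.nonzero(r[120:200,200:280]>110); print(xs+200,ys+120)
for t in("scene0","scene3"):
    f=cv2.imread(f"pics/raw_{t}.png")[:,:,::-1].astype(int); r=f[:,:,0]-np.maximum(f[:,:,1],f[:,:,2]); ys,xs=np.nonzero(r[130:190,220:300]>110); print(t,xs.mean()+220,ys.mean()+130,ys.min()+130,ys.max()+130,len(xs))
E
```

```text
[ 0.1208 -0.0002  0.0021]
[-0.0585 -0.0173] 38 38
[0.0134 0.0164] 38 38
width [0.072  0.0337] mid slope,offset [-0.0225 -0.0004] board x at tcp -0.0026971629720168137
peg px [[235.2 169.6]] pos rest [array([ 0.0515, -0.0635,  0.21  ]), array([ 0.0495, -0.0645,  0.225 ])] pivot px [[231.8325 152.9938]]
[234 235 236 234 235 236 234 235 236] [168 168 168 169 169 169 170 170 170]
scene0 267.57142857142856 160.11904761904762 155 166 42
scene3 246.0 162.0 157 167 29
```

Run:
```python
from edges import *
T=rail(.1365,-.0001,.0024); s=512/480
edges("w4",T,Tp,.008,(182*s,31/280),(275*s,-3/280),range(3,115,3))
```

```text
[-0.0915 -0.017 ] 38 38
[-0.0196  0.0165] 38 38
width [0.072  0.0335] mid slope,offset [-0.0556 -0.0003] board x at tcp -0.0006354576921542739
```

The collision swung the board about 3° in the jaws, and the toe contact has already brought that back to 1.3°. I'll back off slightly, turn the tool by the remainder, and seat it again.

Run:
```python
from edges import *
L=lambda:(np.array(manip.current_tool_pos())-O_r)@Ra
F=lambda:np.array(manip.current_force())@Ra
a=.0225; Rn=Tp@np.array([[np.cos(a),-np.sin(a),0],[np.sin(a),np.cos(a),0],[0,0,1]])
manip.line_to(rail(.125,0,.0045),velocity=.03)
manip.line_to(rail(.126,0,.0045),Rn,velocity=.02); manip.hold(.2); print(L(),F())
print(manip.line_to(rail(.112,0,.0035),velocity=.02,guard=4),L(),F())
x=L()[0]
print(manip.line_to(rail(x,0,.000),velocity=.015,guard=4),L(),F(),manip.current_opening(),manip.current_finger_force())
manip.hold(.2)
T=np.array(manip.current_tool_pos()); p,f=snap("wrist","w6")
edges("w6",T,Tp,.008,(202,.09),(299,-.04),range(3,115,3)); print(manip.current_time_s())
```

```text
[0.1259 0.     0.0044] [-0.1729 -0.3663 -0.3939]
True [ 0.1204 -0.      0.004 ] [ 1.9602  0.0361 -0.3093]
True [ 0.1205 -0.      0.002 ] [1.0023 0.0326 4.4226] 0.032051918995772415 59.47358086472377
[-0.0336 -0.0174] 38 38
[0.0364 0.0164] 38 38
width [0.07   0.0338] mid slope,offset [ 0.0014 -0.0005] board x at tcp -0.004263133850875941
18.7833
```

The board is now straight (0.1°) and centred, and it is touching the toe. Releasing it and checking.

Run:
```python
from edges import *
manip.set_gripper(.06); manip.hold(.1); print("rel F",manip.current_force())
manip.line_to(rail(.12,0,.02)+0*Ra[:,0],velocity=.06)
manip.line_to(rail(.14,0,.16),velocity=.2); manip.hold(.15)
p,f=snap("wrist","w7"); _,s=snap("scene","scene4"); P,t=snap("top","top4"); S=load("scene4")[0]
print(manip.current_time_s())
def red(f,y0,y1,x0,x1):
    f=f.astype(int);r=f[:,:,0]-np.maximum(f[:,:,1],f[:,:,2]);ys,xs=np.nonzero(r[y0:y1,x0:x1]>110);return xs+x0,ys+y0
x,y=red(t,140,200,200,280); u,v=red(s,130,190,220,300)
ut=np.array([x.mean(),y.mean()])
X,e=tri([(P,ut),(S,np.array([u[v<=v.min()+1].mean(),v.min()]))]); print("peg top",Rr.T@(X-O),e)
X,e=tri([(P,ut),(S,np.array([u.mean(),v.mean()]))]); print("peg mid",Rr.T@(X-O),e, v.min(),v.max())
pz=lambda z:proj(S,[rest(.051,-.064,z)])[0]; print([pz(z) for z in(.2,.22,.24,.26)])
a=cv2.resize(f[:,:,::-1],(400,300)); b=cv2.resize(s[120:210,200:320,::-1],(400,300),interpolation=cv2.INTER_CUBIC)
d=cv2.resize(f[0:180,136:376,::-1],(400,300),interpolation=cv2.INTER_CUBIC);ee=cv2.resize(t[130:220,180:300,::-1],(400,300),interpolation=cv2.INTER_CUBIC)
cv2.imwrite("pics/c3.png",np.vstack([np.hstack([a,b]),np.hstack([d,ee])]))
```

```text
rel F [-0.1439  0.6682 -0.6383]
20.875
peg top [ 0.0454 -0.0656  0.2608] [np.float64(0.24101619567797994), np.float64(0.2305018823749383)]
peg mid [ 0.0475 -0.0639  0.2404] [np.float64(0.4486200778331421), np.float64(0.4310346655440803)] 157 167
[array([247.2673, 172.0914]), array([247.2833, 166.9712]), array([247.2995, 161.7712]), array([247.316 , 156.4896])]
```

View pics/c3.png

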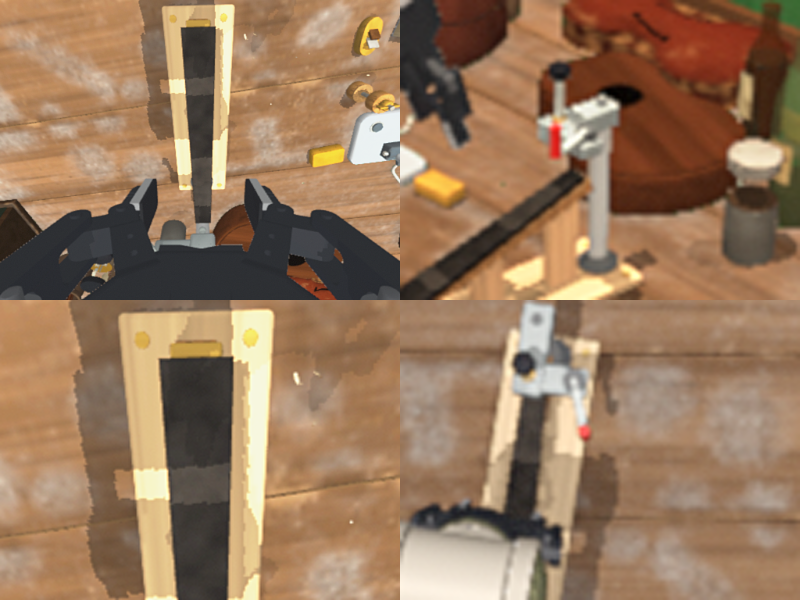

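The board is seated: the wide end spans 159–232 and the toe 170–222, both centred on about 196, and they touch. The lever is locked with its peg near rest (0.050, −0.064), mid-height z ≈ 0.24. Before touching the stop I'll cage the peg and swing the lever back to unlocked.

```bash
cat >> h.py <<'E'
YL=2.3
def peg(q,z,r=.055):
    a=np.radians(-80)-q; return rest(.103+r*np.cos(a),-.045+r*np.sin(a),z)
ang=lambda X:(lambda v:np.radians(-80)-np.arctan2(v[1],v[0]))(Rr.T@(np.asarray(X)-rest(.103,-.045,0)))
E
python3 - <<'E'
from h import *
P,S=load("top4")[0],load("scene4")[0]
X,e=tri([(P,np.array([217.2,148.9])),(S,np.array([248,141.]))]);print("knob",Rr.T@(X-O),e)
T=np.array(manip.current_tool_pos()); manip.line_to([T[0],T[1],.38],velocity=.25)
manip.set_gripper(.04)
manip.move_ptp(peg(1.4,.33),down(YL)); print(manip.current_joint_pos())
print(manip.line_to(peg(1.4,.228),velocity=.08,guard=4),manip.current_tool_pos())
manip.set_gripper(.016,20);print(manip.current_opening(),manip.current_finger_force(),manip.current_force())
for q in np.linspace(1.4,0,9)[1:]:
    h=manip.line_to(peg(q,.228),velocity=.05,guard=12); print(q,h,ang(manip.current_tool_pos()),manip.current_force())
    if h: break
print(manip.current_opening(),manip.current_time_s())
p,s=snap("scene","scene5");P,t=snap("top","top5")
b=cv2.resize(s[110:200,190:310,::-1],(400,300),interpolation=cv2.INTER_CUBIC);c=cv2.resize(t[110:200,180:300,::-1],(400,300),interpolation=cv2.INTER_CUBIC)
cv2.imwrite("pics/c4.png",np.hstack([b,c]))
E
```

```text
knob [ 0.0992 -0.0029  0.2764] [np.float64(0.07998334636718392), np.float64(0.07299395596975454)]
[-0.2412  0.3685  1.0355  0.0001  1.7368 -2.54  ]
False [ 0.569  -0.0192  0.2285]
0.01585844849136139 1.103326454758644 [-1.4926  1.8709  1.0842]
1.2249999999999999 False 1.2156142639149652 [-0.6913 -0.3703 -1.0872]
1.0499999999999998 False 1.0398711631236803 [-0.882  -0.5253 -0.4591]
0.875 False 0.8658078523887027 [-0.3304  1.006  -0.0663]
0.7 False 0.6913567834207044 [ 0.4181 -0.4741 -0.0425]
0.5249999999999999 False 0.5166829833032331 [-0.0676  1.0816 -0.1387]
0.3500000000000001 False 0.33990170014804 [-1.0553  0.7684  1.5244]
0.17500000000000004 False 0.1659291905618816 [-0.6972 -0.3396  2.9677]
0.0 True 0.018885133768737905 [-3.5755  0.7799  4.8777]
0.015796791842971267 27.2583
```

```bash
cat >> h.py <<'E'
def redblob(f,x0,x1,y0,y1):
    f=f.astype(int);r=f[:,:,0]-np.maximum(f[:,:,1],f[:,:,2]);ys,xs=np.nonzero(r[y0:y1,x0:x1]>110);return np.array([xs.mean()+x0,ys.mean()+y0]),len(xs)
E
python3 - <<'E'
from h import *
T=np.array(manip.current_tool_pos())
manip.set_gripper(.03); manip.line_to([T[0],T[1],.34],velocity=.15)
manip.set_gripper(0,20)
yk=np.pi/2+RY
manip.move_ptp(rest(.0,-.02,.40),down(yk)); manip.hold(.1)
P,t=snap("top","top6");S,s=snap("scene","scene6")
u,n=redblob(t,215,275,140,200); w,m=redblob(s,225,300,130,190)
X,e=tri([(P,u),(S,w)]); print("peg",u,n,w,m,Rr.T@(X-O),e,"angle",ang(X), manip.current_time_s())
# knob: dark blob in top and scene
for nm,(p,f),c in(("top",(P,t),proj(P,[rest(.103,0,.294)])[0]),("scene",(S,s),proj(S,[rest(.103,0,.286)])[0])):
    x,y=np.round(c).astype(int); m=(f[y-9:y+10,x-9:x+10].max(2)<70).astype(np.uint8)
    n,l,st,cc=cv2.connectedComponentsWithStats(m); k=1+st[1:,4].argmax(); print(nm,c,"blob",cc[k]+[x-9,y-9],st[k]+[x-9,y-9,0,0,0])
E
```

```text
peg [248.875 151.875] 8 [267.6667 160.4722] 36 [ 0.1094 -0.0999  0.2416] [np.float64(0.2006272455438813), np.float64(0.19244760715502093)] angle 0.058713194591898166 30.075Traceback (most recent call last):
  File "<stdin>", line 13, in <module>
ValueError: attempt to get argmax of an empty sequence
```

The lever is back at its starting pixel, so it is unlocked. Next I locate the knob.

Run:
```python
from h import *
o=[]
for nm,z,w in(("top",.294,14),("scene",.286,14)):
  for tag in ([nm+"0",nm+"6"] if 0 else [nm+"6"]):
    p,f=load(tag); c=proj(p,[rest(.101,0,z)])[0]; x,y=np.round(c).astype(int); W=f[y-w:y+w+1,x-w:x+w+1].max(2)
    m=(W<80).astype(np.uint8); n,l,st,cc=cv2.connectedComponentsWithStats(m); print(tag,c,W.min())
    for k in range(1,n):
        if st[k,4]>8: print("  ",cc[k]+[x-w,y-w],st[k,:4]+[x-w,y-w,0,0],st[k,4])
```

```text
top6 [215.9296 147.1054] 82
scene6 [247.8379 138.0284] 0
   [247.5    140.8571] [245 139   6   5] 28
   [243.     150.4615] [242 147   4   6] 13
   [260.8889 146.8889] [259 146   4   3] 9
```

Run:
```python
from h import *
S=load("scene6")[0];P=load("top4")[0]
for tag,x0,y0 in(("scene0",247,141),("scene6",247,141),("scene4",247,141),("top0",217,149),("top4",217,149),("top5",217,149)):
    f=cv2.imread(f"pics/raw_{tag}.png").max(2); w=8; W=f[y0-w:y0+w+1,x0-w:x0+w+1]; m=(W<75).astype(np.uint8); n,l,st,cc=cv2.connectedComponentsWithStats(m)
    print(tag,[(cc[k]+[x0-w,y0-w],(st[k,:4]+[x0-w,y0-w,0,0]).tolist(),st[k,4]) for k in range(1,n) if st[k,4]>6])
for z in(.27,.28,.294): print(z,proj(S,[rest(.101,0,z)]),proj(P,[rest(.101,0,z)]))
```

```text
scene0 [(array([247.5926, 140.9259]), [245, 139, 6, 5], np.int32(27))]
scene6 [(array([247.5   , 140.8571]), [245, 139, 6, 5], np.int32(28))]
scene4 [(array([247.5926, 140.9259]), [245, 139, 6, 5], np.int32(27))]
top0 [(array([216.6786, 148.5714]), [214, 146, 6, 6], np.int32(28))]
top4 [(array([216.5862, 148.5517]), [214, 146, 6, 6], np.int32(29))]
top5 [(array([215.1, 147.8]), [214, 146, 3, 5], np.int32(10))]
0.27 [[247.822 142.223]] [[216.5896 148.5339]]
0.28 [[247.8319 139.6073]] [[216.3173 147.9445]]
0.294 [[247.8459 135.9119]] [[215.9296 147.1054]]
```

The knob hasn't moved since the start; its top is at about z = 0.28. I'll press it down gently.

Run:
```python
from h import *
Z=lambda:(round(manip.current_tool_pos()[2],4),np.array(manip.current_force()))
print(manip.current_opening())
manip.line_to(rest(.101,0,.40),velocity=.25)
manip.line_to(rest(.101,0,.315),velocity=.12); manip.hold(.2); print(Z())
print(manip.line_to(rest(.101,0,.265),velocity=.025,guard=2),Z())
z0=manip.current_tool_pos()[2]
h=manip.line_to(rest(.101,0,z0-.032),velocity=.03,guard=8); print(h,Z())
if not h:
    h=manip.line_to(rest(.101,0,z0-.058),velocity=.015,guard=5); print(h,Z())
print("travel",z0-manip.current_tool_pos()[2]); manip.hold(.2); print(Z(),manip.current_time_s())
```

```text
-0.0001549379653708776
(np.float64(0.3157), array([-0.7552, -0.3237,  0.2961]))
True (np.float64(0.2815), array([-0.7773,  0.0092, -0.0697]))
False (np.float64(0.2494), array([-0.8215,  0.3705, -0.0821]))
True (np.float64(0.2485), array([0.8688, 0.5078, 4.3496]))
travel 0.03307161578570639
(np.float64(0.2484), array([-0.4734,  0.5614,  5.7958])) 34.825
```

Run:
```python
from h import *
S,f=snap("scene","scene7")
print(proj(S,[manip.current_tool_pos()]))
print(f[128:158:1,244:252].max(2))
```

```text
[[247.8298 147.7851]]
[[ 44  41  41  44  42  44  42  42]
 [ 46  42  43  43  42  41  41  39]
 [ 44  42  42  43  42  42  39  41]
 [ 43  42  42  43  42  42  41  45]
 [ 43  42  40  44  44  44  43  43]
 [ 42  42  43  43  45  44  43  44]
 [ 40  44  44  42  43  43  43  47]
 [ 44  42  42  43  42  43  43  49]
 [ 47  40  42  38  41  43  48  49]
 [ 68  50  45  38  43  46  52  50]
 [116  94  61  41  40  49  50  47]
 [148 126  92  77  54  44  45  46]
 [141 126 130 127  78  40  41  44]
 [131 130 152 144  81  41  41  46]
 [131 130 151 144  80  42  42  46]
 [134 130 151 142  80  41  42  45]
 [135 130 151 142  81  41  42  44]
 [144 137 150 142  81  45  41  53]
 [152 149 152 143  82  45  44  75]
 [131 135 153 151  97  68  79 102]
 [ 87  88 136 150 119  92 109 118]
 [ 64  38  75 107  98  60  72 101]
 [ 59  25  38  50  44  27  48  93]
 [ 75  47  24  23  19  20  51 116]
 [ 92  74  38  33  30  45  89 152]
 [ 84  77  89 107 103 111 142 162]
 [107 111 145 173 167 157 160 163]
 [137 142 163 175 168 161 159 160]
 [131 134 152 161 158 178 193 177]
 [132 130 131 131 136 199 238 221]]
```

The knob has followed the fingers (rows 139–143 → 149–153). I'll press a little more to tell friction from contact with the board.

Run:
```python
from h import *
Z=lambda:(round(manip.current_tool_pos()[2],4),np.array(manip.current_force()))
z0=.2484
for i in range(12):
    h=manip.line_to(rest(.101,0,z0-.001*(i+1)),velocity=.01,guard=5); print(h,Z())
    if manip.current_force()[2]>9: break
print(manip.current_time_s())
```

```text
False (np.float64(0.2483), array([-2.6842, -0.178 ,  6.8005]))
False (np.float64(0.2481), array([-1.7746, -0.5711, 11.4583]))
35.375
```

The force climbs to 11 N with no travel, at knob top z = 0.248, which is the predicted contact height. So the ball bears on the board. Now locking.

Run:
```python
from h import *
T=np.array(manip.current_tool_pos()); manip.line_to([T[0],T[1],.36],velocity=.15)
manip.move_ptp(peg(0.03,.35),down(YL)); manip.set_gripper(.04)
print(manip.line_to(peg(0.03,.228),velocity=.1,guard=4),manip.current_tool_pos())
manip.set_gripper(.016,20);print(manip.current_opening(),manip.current_force())
for q in [.2,.4,.6,.8,1.0,1.15,1.28]:
    h=manip.line_to(peg(q,.228),velocity=.06,guard=14); print(q,h,ang(manip.current_tool_pos()),manip.current_force())
    if h: break
manip.hold(.1)
for q in [1.36,1.44,1.52,1.6]:
    h=manip.line_to(peg(q,.228),velocity=.03,guard=8); print(q,h,ang(manip.current_tool_pos()),manip.current_force())
    if h: break
print(manip.current_opening(),manip.current_time_s())
```

```text
False [ 0.6235 -0.0625  0.2287]
0.015916664422206826 [-3.5145  2.2342  5.79  ]
0.2 False 0.2000361416703409 [-1.6483  0.0955  4.7591]
0.4 False 0.3995672174987239 [ 0.6273 -1.5716  0.0832]
0.6 False 0.6050671761604993 [0.236  0.3703 0.7373]
0.8 False 0.8107827596040258 [ 0.8859  0.703  -0.077 ]
1.0 False 1.0110195260021448 [ 0.5693  0.3402 -0.019 ]
1.15 False 1.1595694045365221 [-0.0108 -0.0834  0.3049]
1.28 False 1.2869123122455164 [-0.4171 -0.3476 -0.494 ]
1.36 False 1.3616304976826197 [-1.0898 -1.935   0.8541]
1.44 False 1.4444425695973042 [-0.731  -1.5429  1.9001]
1.52 False 1.5151979649239078 [-0.8209 -2.0204  6.536 ]
1.6 True 1.528961901836533 [ 2.6072 -4.6131  2.6214]
0.016131291677726815 42.8417
```

Run:
```python
from h import *
T=np.array(manip.current_tool_pos())
manip.set_gripper(.03); manip.line_to([T[0],T[1],.36],velocity=.15)
manip.move_ptp(rest(-.02,-.02,.42),down(np.pi/2+RY)); manip.hold(.1)
p,f=snap("wrist","w8")
manip.move_ptp([.25,-.32,.35],down(np.pi/2)); 
P,t=snap("top","top8");S,s=snap("scene","scene8")
u,n=redblob(t,215,275,140,200); w,m=redblob(s,225,300,130,190); X,e=tri([(P,u),(S,w)])
print("peg",u,w,ang(X),manip.current_time_s())
g=s[128:160,240:256].max(2); m=(g<60).astype(np.uint8);n,l,st,cc=cv2.connectedComponentsWithStats(m);print("knob scene",[(cc[k]+[240,128],st[k,4]) for k in range(1,n)])
b=cv2.resize(s[110:260,180:330,::-1],(400,400),interpolation=cv2.INTER_CUBIC);d=cv2.resize(f[30:230,160:360,::-1],(400,400),interpolation=cv2.INTER_CUBIC)
cv2.imwrite("pics/c9.png",np.hstack([b,d]))
```

```text
peg [235. 169.] [nan nan] nan 46.9083
knob scene [(array([249.8154, 156.8   ]), np.int32(65))]h.py:44: RuntimeWarning: Mean of empty slice.
  f=f.astype(int);r=f[:,:,0]-np.maximum(f[:,:,1],f[:,:,2]);ys,xs=np.nonzero(r[y0:y1,x0:x1]>110);return np.array([xs.mean()+x0,ys.mean()+y0]),len(xs)
  ret = ret.dtype.type(ret / rcount)
```

View pics/c9.png

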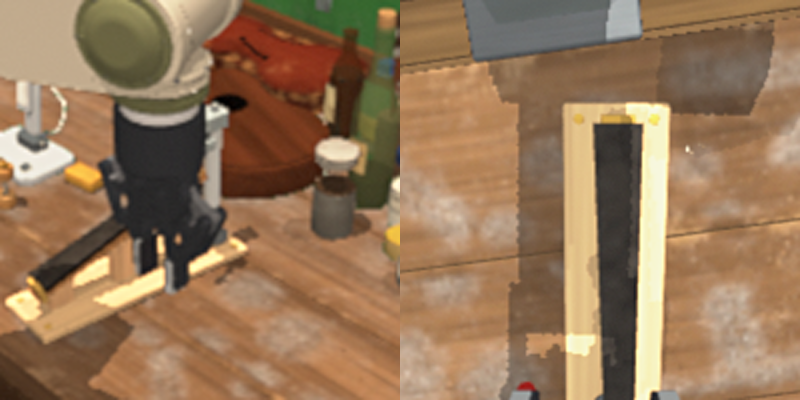

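The board is still against the toe and centred, and the peg's top-view pixel (235,169) equals the fully locked position. One last numeric check of the knob, then I hand in.

Run:
```python
from h import *
manip.move_ptp([.3,-.1,.45],down(np.pi/2)); manip.move_ptp([.25,.33,.4],down(np.pi/2))
S,s=snap("scene","scene9"); w,m=redblob(s,225,300,130,190); print("peg",w,m,"locked ref (246,162)")
g=s[128:160,240:256].max(2); k=(g<60).astype(np.uint8);n,l,st,cc=cv2.connectedComponentsWithStats(k);print("knob",[(cc[i]+[240,128],st[i]+[240,128,0,0,0]) for i in range(1,n)])
print(proj(S,[rest(.101,0,.248),rest(.101,0,.232)]),manip.current_time_s())
if abs(w-[246,162]).max()<1.5: print(manip.finish_job())
```

```text
peg [246.0333 161.8333] 30 locked ref (246,162)
knob [(array([247.1364, 150.    ]), array([245, 148,   6,   5,  22]))]
[[247.8004 147.9089]
 [247.785  151.9857]] 49.5333
the job is handed in; nothing more can be done
None
```

I handed the job in at 49.5 s: the fingerboard is seated centred against the toe and released, the stop bears on it, and the lever is fully locked. While I carried the board across, its end knocked the lever into lock. I unlocked it before lowering the stop, then locked it last as asked.

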